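# Dose grinding balls with the lever dispenser

### The job

Charge the mill jar: tip the three ceramic balls from the trough scoop into the dispenser's funnel, then swing the sprung lever to its stop and let it spring home, three times, so that each swing drops a ball into the jar. Leave the scoop standing upright on the table and do not shove or tip the jar or the other things around.

Things in the scene. Friction and masses are not known exactly. Their poses are not given: they have to be found in the camera images.
- dispenser: fixed ball dispenser: base plate 125x140 mm, 12 mm posts, deck with top 80 mm up, magazine tube and funnel, sprung lever on an upright shaft. Origin: on the table under the lever's pivot, z up; base spans x -45 to +80, y +-70 mm. The lever is on its -x side (towards the robot at yaw 0); in its frame the magazine is at (35,-20), the outlet hole in the deck at (35,+20) mm
- funnel_mouth (a point): centre of the steel funnel's mouth at its rim, 182 mm up; 100 mm across outside, 94 inside, narrowing over 42 mm to the 24 mm bore of the clear magazine tube (30 mm outside, from 102 to 142 mm up)
- magazine (a point): point on the magazine's axis at the height of the deck (80 mm up), where the lowest ball rests; the three balls stack to 140 mm
- lever (a joint): angle of the sprung lever, rad: 0 at rest (home), 1.05 at its stop, growing counter-clockwise seen from above. At rest its pocket is under the magazine and takes one ball; at the stop the pocket is over the outlet and the ball drops into the jar; let go, a spring brings it home and the next ball falls in. Pushing the knob takes 1.5 N at rest, 4 N at the stop
- lever_pivot (a point): point on the lever's upright hinge axis, 90 mm up; the shaft rises to 135 mm
- lever_knob (a point): top centre of the lever's upright black knob: 18 mm diameter, 93 to 145 mm up, 110 mm from the pivot axis; the arm below it is 16 wide, 85 to 95 mm up. In the dispenser's frame it is at (-95,+55) mm at rest and (-95,-55) mm at the stop. It can be pushed sideways with closed fingers
- jar: clear open jar, 60 mm across at the rim, 55 tall, 3 mm wall, floor raised in the middle, loose, standing on the dispenser's base plate (8 mm up) under the outlet. Origin: centre of its underside, z up
- scoop: steel trough scoop with the three balls in a row, 0.2 kg. Origin: centre of the trough's underside; x to the lip, z up. 33 wide outside, 27 inside, walls 26 high, x -38 to +68; floor 3 mm thick, flat to x +34, then a 20 degree ramp up to the lip: balls roll out with the nose tipped 35 to 60 degrees down. Handle along x at the back, see scoop_grip
- scoop_grip (a point): centre of the wooden handle's grip, at (-72,0,44) mm in the scoop's frame, same axes; the handle runs along x from -37 to -101, 14 wide, 12 thick, carried by a back wall 50 high
- scoop_lip (a point): middle of the pouring lip, at (68,0,15) mm in the scoop's frame
- ball1_center (a point): centre of white ceramic grinding ball 1, 20 mm diameter, 15 g, starts in the scoop
- ball2_center (a point): centre of white ceramic grinding ball 2, 20 mm diameter, 15 g, starts in the scoop
- ball3_center (a point): centre of white ceramic grinding ball 3, 20 mm diameter, 15 g, starts in the scoop
- tray: white brush tray, brushes lying in it, 150x70x28 mm, loose bystander; origin: centre of its underside
- pot_a: glaze pot, 56 across, 70 tall mm, loose bystander; origin: centre of its underside
- pot_b: glaze pot, 56 across, 70 tall mm, loose bystander; origin: centre of its underside
- bottle: clear bottle with a cap, 60 across, 150 tall mm, loose bystander; origin: centre of its underside
- bowl: black bowl, 96 across, 45 tall mm, loose bystander; origin: centre of its underside
- tiles: stack of test tiles, 60x60x30 mm, loose bystander; origin: centre of its underside
- mug: white mug, 74 across (handle to its +y, about 35 more), 85 tall mm, loose bystander; origin: centre of its underside

How it is judged:
By the outcome, as a careful person would: the job done as asked, in the order asked, and still so for the second after the job is handed in, with the robot touching nothing.
It also fails if it takes over 72 s, if anything falls off the work surface, if the arm or the gripper's body presses on something with over 40 N, if the wrist force passes 120 N, or if a joint passes its speed limit or range.

### The arm

A 6-joint arm with a two-finger parallel gripper is mounted at the origin on the work surface. World frame = base frame: x ahead of the robot, y to its left, z up, the work surface at z = 0. Lengths are in m, angles in degrees, forces in N, time in s.
With the tool pointing down it reaches from about 0.375 to 0.9 m from the base axis. Payload 3.1 kg.
Tool frame: the origin (TCP) lies on the centre line of the jaws, within the pads' length; the fingertips stand 25 mm ahead of it and the grasp point (between the pads) lies 6 mm ahead of it; y points along the fingers, x is the direction in which the jaws open and shut, and the axes are right-handed (so a half turn about y gives the same grasp; the last joint's range is limited). The gripper opens to 87 mm and grips with 3 to 60 N. Pads are 19 mm wide; open, the fingers measure 117 mm over their backs; the gripper's body (75 mm by 190 mm) begins 51 mm behind the grasp point.
Start: joints at [-10.227, 30.224, 82.088, -0, 67.689, -10.227], TCP at [0.625, 0, 0.248] pointing down, gripper open.
Joint ranges: [-176.69, 176.69], [-43.24, 126.21], [12.49, 139.97], [-82, 262], [0, 151.66], [-163.58, 163.58]. Speed limits (degrees/s): [159.86, 159.86, 180, 180, 180, 180].

### API

Orientations are given as a 3x3 rotation matrix whose columns are the frame's x, y, z axes.
In Python, from rig import * gives the robot as it stands.
- The arm moves only by the tool play_rows, never from a script. Its argument "commands" is a list of rows, each a list of 2 entries, a list of its own where there are three numbers: the shift along the world's x, y, z in m, then the turn, a rotation vector about the world's x, y, z in rad. A call has 1 to 10 rows; each row is the pose to reach, as a shift and turn from the pose commanded when the call began; what a row does not reach only later rows make up. A row lasts 1/8 s, in which the tool goes at most 62.5 mm and 10.7 degrees, less where a joint would pass 70% of its speed; a pose out of reach is approached as far as the arm can. A call with a gripper value outside its range is refused whole. "gripper" is the finger opening in m, from 0 to 0.087, set as the call begins (left out, the last holds). The fingers move at their own pace and stop on an object; the grip force is fixed at half the most. Time passes only in rows, so rows that repeat a pose let the fingers close. It gives the time, the measured TCP pose, the force and the opening at its end, in the units of the state.
- read_state(): the state, without advancing time (a new reading comes with each control period).
- capture(name): name is "scene" or "side" or "wrist"; returns a dict with "frame" (480x640x3 uint8, red, green, blue), "depth" (480x640 float32, m along the optical axis (not along the pixel's ray), 0 where there is no reading), "mtx" (3x3 intrinsics, pixels), "cam_to_world" (4x4, takes a point from camera to world coordinates); the wrist camera has in their place "hand_eye" (4x4, takes a point from camera to tool coordinates, whose origin is the TCP and whose axes are the tool frame's). Camera axes: x right, y down, z forward; pixel columns grow to the right and rows downward; lengths in m; the calibration is good to about 2 mm. The wrist camera is an equidistant fisheye: a pixel r from the principal point sees the ray r / f radians off the axis. A picture is of the moment at which its call begins: read the wrist's pose just before it.
- hand_in(): hands the job in, once; it reports no verdict.
The state is a dict: "time_s": time; "joint_positions": joint angles; "qvel": joint speeds; "tau": joint torques, N m; "position": TCP position; "tcp_rot": TCP orientation; "force": force on the tool from outside, world axes, zero at the start; "moment": the same for the moment, N m; "opening": opening from 0.0 (shut) to 1.0 (fully open).
Only numpy, scipy, OpenCV 4.12 (cv2) and the standard library are available. Lean on these libraries where they do the work, as an engineer would, in place of code of your own. Each camera call takes 0.05 s, during which the arm holds its last target. There are 200 camera calls.

## Working session

There is one attempt and no reset: what is moved stays moved. The work goes in short steps, Python scripts to look and compute and a tool call to move; the robot and the scene stay as the last step left them, time stands still between calls to the robot, and variables do not carry over. Pictures are saved under pics/ and viewed, about 8 in all and at most 12, crops included, and the job is handed in when it is done.

Besides the shell and the picture viewer there is one more tool, called after "Emit:" as name([rows], argument=value, ...), one row to a line, values as JSON. play_rows: Moves the arm, as the interface text tells. Its arguments: {"type":"object","properties":{"commands":{"type":"array"},"gripper":{"type":"number"}},"required":["commands"]}

```bash
mkdir -p pics; cat > h.py <<'E'
from rig import *
import numpy as np, cv2
def cap(n):
    c=capture(n); return c
def pts(c):
    d=c["depth"]; K=c["mtx"]; v,u=np.mgrid[0:480,0:640]
    P=np.stack([(u-K[0,2])/K[0,0]*d,(v-K[1,2])/K[1,1]*d,d],-1)
    M=c["cam_to_world"]; W=P@M[:3,:3].T+M[:3,3]; W[d<=0]=np.nan; return W
E
python3 - <<'E'
from h import *
for n in ("scene","side"):
    c=cap(n); cv2.imwrite(f"pics/{n}0.png",c["frame"][:,:,::-1]); np.savez(f"{n}0.npz",**c)
    print(n,c["mtx"].round(1).tolist(),c["cam_to_world"].round(3).tolist(),(c["depth"]>0).mean())
s=read_state();print(s)
E
```

```text
scene [[501.3, 0.0, 329.9], [0.0, 501.3, 240.9], [0.0, 0.0, 1.0]] [[0.495, 0.573, -0.653, 1.22], [0.869, -0.339, 0.361, -0.331], [-0.015, -0.746, -0.666, 0.787], [0.0, 0.0, 0.0, 1.0]] 0.9959993489583333
side [[549.1, 0.0, 322.5], [0.0, 549.1, 235.9], [0.0, 0.0, 1.0]] [[0.952, -0.198, 0.235, 0.32], [-0.307, -0.635, 0.708, -0.767], [0.009, -0.746, -0.666, 0.874], [0.0, 0.0, 0.0, 1.0]] 0.99591796875
{'time_s': 0.1, 'joint_positions': array([-1.02283227e+01,  3.02741253e+01,  8.21477184e+01, -7.71144286e-04,
        6.76906773e+01, -1.02281770e+01]), 'qvel': array([-0.06681898, -0.019291  , -0.16369528, -0.03321177,  0.16456021,
       -0.06849512]), 'tau': array([-3.02360622e-04, -4.40987206e+01, -1.77151054e+01,  6.34850166e-02,
        5.34114777e-02, -3.85449334e-05]), 'position': array([6.24394485e-01, 1.23980611e-04, 2.46671606e-01]), 'tcp_rot': array([[ 9.99998128e-01, -1.93486191e-03, -2.25190900e-06],
       [ 2.90294011e-06,  3.36471459e-04,  9.99999943e-01],
       [-1.93486104e-03, -9.99998072e-01,  3.36476446e-04]]), 'force': array([0.04233357, 0.14023181, 0.46308685]), 'moment': array([0.00627   , 0.03741566, 0.0018807 ]), 'opening': 1.0026928191783488}
```

View both.

View pics/scene0.png

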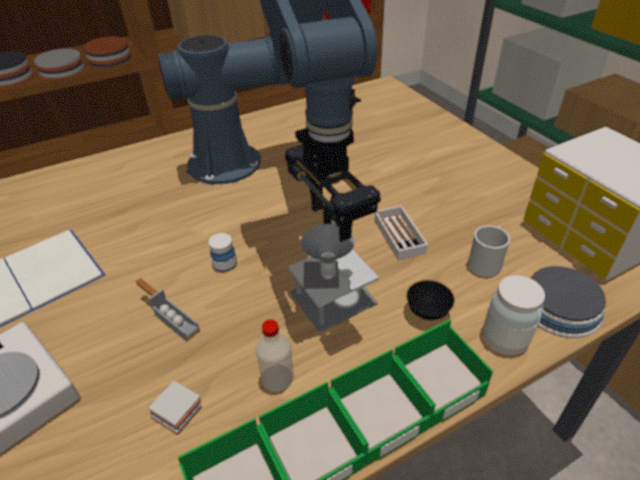

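View pics/side0.png

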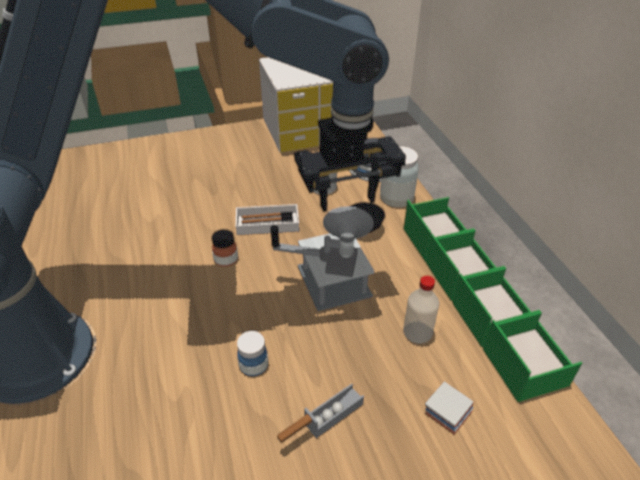

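```bash
python3 - <<'E'
from h import *
for n in ("side","scene"):
    c=dict(np.load(f"{n}0.npz")); W=pts(c); z=W[...,2]; rgb=c["frame"].astype(int)
    tbl=z[(abs(z)<.02)]; print(n,"table z",np.median(tbl))
    m=((z>.012)&(z<.3)&(W[...,0]>.25)&(W[...,0]<1.05)&(abs(W[...,1])<.6)).astype(np.uint8)
    k,l,st,ce=cv2.connectedComponentsWithStats(m)
    for i in range(1,k):
        if st[i,4]>150:
            q=W[l==i]; r=cv2.minAreaRect(q[:,:2].astype(np.float32)*1000)
            print(i,ce[i].round(),st[i,4],q.min(0).round(3),q.max(0).round(3),np.round(r[0]),np.round(r[1]),round(r[2],1))
    # funnel
    f=(abs(z-.182)<.004)&(W[...,0]>.4)&(W[...,0]<.8)&(abs(W[...,1])<.15)
    print("rim",f.sum(), [W[f][:,i].min().round(3) for i in (0,1)],[W[f][:,i].max().round(3) for i in (0,1)])
    f=(abs(z-.080)<.003)&(W[...,0]>.4)&(W[...,0]<.8)&(abs(W[...,1])<.15)
    print("deck",f.sum(),cv2.minAreaRect(W[f][:,:2].astype(np.float32)*1000))
# side zoom
    if n=="side":
        a=c["frame"][190:450,200:390,::-1]; cv2.imwrite("pics/z1.png",cv2.resize(a,None,fx=2.3,fy=2.3,interpolation=cv2.INTER_CUBIC))
E
```

```text
side table z 0.0004617572744378684
1 [299. 109.] 3778 [0.618 0.524 0.012] [0.778 0.6   0.206] [698. 562.] [ 75. 160.] 89.9
3 [433. 273.] 20524 [ 0.434 -0.369  0.012] [0.94  0.342 0.3  ] [713. -32.] [488. 722.] 7.4
10 [224. 246.] 763 [0.366 0.123 0.012] [0.422 0.179 0.075] [394. 151.] [54. 53.] 51.7
13 [421. 310.] 1651 [ 0.69  -0.2    0.012] [ 0.748 -0.146  0.154] [ 716. -176.] [48. 59.] 62.9
29 [252. 352.] 1086 [ 0.363 -0.175  0.012] [ 0.419 -0.119  0.074] [ 391. -149.] [54. 54.] 37.4
30 [449. 405.] 1349 [ 0.654 -0.386  0.012] [ 0.738 -0.303  0.035] [ 696. -345.] [64. 63.] 30.2
31 [322. 414.] 1385 [ 0.394 -0.335  0.012] [ 0.559 -0.256  0.054] [ 474. -300.] [170.  36.] 19.5
rim 358 [np.float64(0.574), np.float64(-0.055)] [np.float64(0.673), np.float64(0.046)]
deck 1119 ((607.0609130859375, 13.466838836669922), (121.90107727050781, 140.6792755126953), 1.3072826862335205)
scene table z 0.00027323349817032216
1 [586. 208.] 10367 [0.619 0.525 0.012] [0.861 0.6   0.205] [740. 563.] [ 75. 242.] 89.9
4 [342. 257.] 6308 [ 0.399 -0.061  0.012] [0.713 0.295 0.3  ] [541. 108.] [236. 414.] 27.0
7
[... 329 characters left out ...]
] [ 475. -302.] [172.  35.] 20.4
11 [430. 297.] 1202 [0.687 0.11  0.012] [0.783 0.205 0.049] [734. 158.] [92. 97.] 49.6
16 [274. 356.] 1939 [ 0.699 -0.201  0.012] [ 0.753 -0.143  0.153] [ 728. -174.] [60. 48.] 69.4
17 [349. 414.] 23512 [ 0.821 -0.37   0.012] [0.94  0.13  0.093] [ 880. -120.] [119. 500.] 0.0
18 [ 29. 383.] 5959 [ 0.4   -0.6    0.012] [ 0.626 -0.487  0.073] [ 512. -572.] [204. 120.] 17.2
19 [174. 405.] 1493 [ 0.653 -0.389  0.012] [ 0.739 -0.307  0.034] [ 697. -348.] [65. 64.] 29.9
rim 344 [np.float64(0.573), np.float64(-0.058)] [np.float64(0.674), np.float64(0.04)]
deck 1611 ((624.8231811523438, -45.394012451171875), (154.26551818847656, 265.3896789550781), 18.034839630126953)
```

View pics/z1.png

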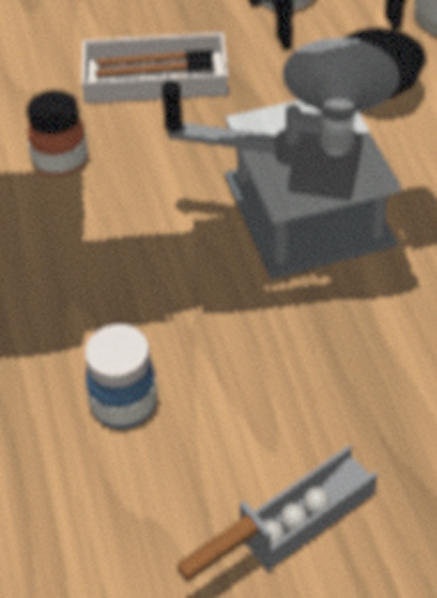

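```bash
python3 - <<'E'
from h import *
P=[]
for n in ("side","scene"):
    c=dict(np.load(f"{n}0.npz")); W=pts(c); z=W[...,2]; g=c["frame"].max(-1)
    x,y=W[...,0],W[...,1]
    k=(g<60)&(z>.1)&(z<.155)&(x>.42)&(x<.56)&(y>0)&(y<.13); q=W[k]
    print(n,"knob",k.sum(),q.min(0).round(4) if len(q) else 0,q.max(0).round(4) if len(q) else 0)
    top=q[q[:,2]>.14] if len(q) else q; print(len(top),top.mean(0))
    k=(abs(z-.08)<.004)&(x>.52)&(x<.72)&(y>-.1)&(y<.1)
    l=cv2.connectedComponentsWithStats(k.astype(np.uint8)); i=1+l[2][1:,4].argmax(); q=W[l[1]==i]
    print("deck",len(q),cv2.minAreaRect(q[:,:2].astype(np.float32)*1000), np.median(q[:,2]))
    k=(z>.006)&(z<.011)&(x>.5)&(x<.75)&(y>-.12)&(y<.12);q=W[k]
    print("base",len(q),cv2.minAreaRect(q[:,:2].astype(np.float32)*1000))
    # rim circle: algebraic fit of top edge
    k=(z>.176)&(z<.186)&(x>.55)&(x<.70)&(y>-.08)&(y<.07);q=W[k]
    print("rim",len(q),cv2.minEnclosingCircle(q[:,:2].astype(np.float32)*1000), np.median(q[:,2]))
    # scoop handle (brown = z .044-.055)
    k=(z>.038)&(z<.06)&(x>.37)&(x<.48)&(y<-.25)&(y>-.38);q=W[k]
    print("handle",len(q),cv2.minAreaRect(q[:,:2].astype(np.float32)*1000),q[:,2].max())
    b=(c["frame"].min(-1)>170)&(x>.43)&(x<.58)&(y<-.22)&(y>-.36);q=W[b]; print("balls",len(q),q.mean(0),q.min(0),q.max(0))
E
```

```text
side knob 123 [0.4844 0.0535 0.1009] [0.4976 0.0662 0.1478]
34 [0.49084432 0.06093698 0.14404513]
deck 945 ((607.3767700195312, -5.926418304443359), (122.44112396240234, 102.22205352783203), 1.9341310262680054) 0.0803946035771319
base 1154 ((622.771728515625, -9.941139221191406), (164.4441375732422, 200.6498260498047), 82.95925903320312)
rim 478 ((624.2586669921875, -5.808717250823975), 51.58287048339844) 0.18008595525776228
handle 459 ((426.2175598144531, -317.2985534667969), (67.87063598632812, 33.299781799316406), 19.861488342285156) 0.054276927530003016
balls 96 [ 0.49235884 -0.29538168  0.02264563] [ 0.46105336 -0.31972146  0.0169689 ] [ 0.51517412 -0.28297055  0.05217898]
scene knob 72 [0.4879 0.0539 0.1029] [0.5027 0.0682 0.1469]
4 [0.49204296 0.05573709 0.14476008]
deck 1427 ((623.4471435546875, 9.64825439453125), (92.6823501586914, 140.59829711914062), 2.907518148422241) 0.07999507564732278
base 1180 ((607.8990478515625, 10.757583618164062), (126.52698516845703, 140.85089111328125), 1.0768457651138306)
rim 454 ((623.3366088867188, -7.386659145355225), 51.85924530029297) 0.17982130981665434
handle 268 ((426.4282531738281, -317.763671875), (69.55792999267578, 33.55660629272461), 16.80367660522461) 0.05348240644460267
balls 30 [ 0.49119136 -0.29705881  0.02173102] [ 0.46985891 -0.30698988  0.01815106] [ 0.51628461 -0.28611952  0.02408891]
```

Emit:
play_rows([
  [[-0.02,-0.03,0],[0,0,-0.12]],
  [[-0.05,-0.085,0],[0,0,-0.3]],
  [[-0.08,-0.14,0],[0,0,-0.48]],
  [[-0.11,-0.19,0],[0,0,-0.66]],
  [[-0.14,-0.24,0],[0,0,-0.84]],
  [[-0.165,-0.28,-0.02],[0,0,-1.02]],
  [[-0.18,-0.305,-0.05],[0,0,-1.15]],
  [[-0.1865,-0.313,-0.08],[0,0,-1.222]],
  [[-0.1865,-0.313,-0.1],[0,0,-1.222]],
  [[-0.1865,-0.313,-0.1],[0,0,-1.222]],
])

```text
time_s: 1.35
position: [0.4373, -0.3121, 0.1458]
tcp_rot: [[0.341, -0.003, 0.94], [-0.94, 0.004, 0.341], [-0.004, -1.0, -0.002]]
force: [0.2, 0.5, 0.1]
opening: 1.003
```

```bash
python3 - <<'E'
from h import *
s=read_state(); print(s["position"],s["tcp_rot"].round(3),s["joint_positions"].round(1),s["force"])
c=cap("wrist"); cv2.imwrite("pics/w1.png",c["frame"][:,:,::-1]); print(c["hand_eye"].round(3),c["mtx"])
E
```

```text
[ 0.43728002 -0.31213405  0.14583664] [[ 0.341 -0.003  0.94 ]
 [-0.94   0.004  0.341]
 [-0.004 -1.    -0.002]] [-47.4  32.   99.9   0.   48.4  22.6] [0.18718927 0.53132131 0.12869808]
[[ 1.     0.001 -0.    -0.001]
 [ 0.    -0.259  0.966 -0.137]
 [ 0.001 -0.966 -0.259  0.071]
 [ 0.     0.     0.     1.   ]] [[371.64829954   0.         316.9771942 ]
 [  0.         371.64829954 234.37366291]
 [  0.           0.           1.        ]]
```

View pics/w1.png

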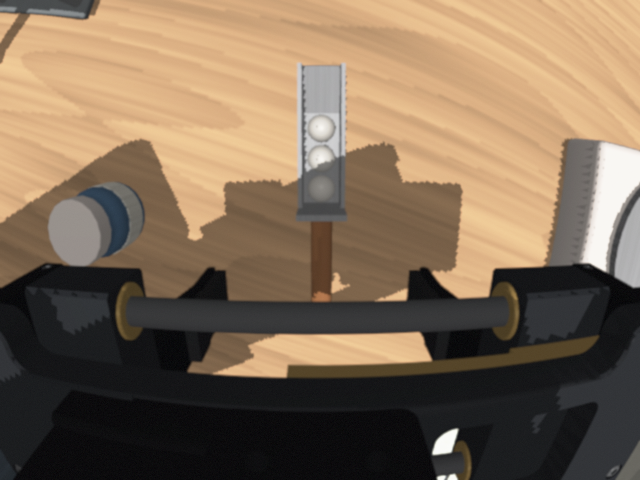

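Emit:
play_rows([
  [[0.004,0.001,-0.03],[0,0,0]],
  [[0.004,0.001,-0.06],[0,0,0]],
  [[0.004,0.001,-0.085],[0,0,0]],
  [[0.004,0.001,-0.096],[0,0,0]],
  [[0.004,0.001,-0.096],[0,0,0]],
])

```text
time_s: 2.02
position: [0.4428, -0.312, 0.0518]
tcp_rot: [[0.342, 0.0, 0.94], [-0.94, -0.0, 0.342], [0.0, -1.0, 0.0]]
force: [-0.0, 0.1, 0.6]
opening: 1.004
```

Emit:
play_rows([
  [[0,0,0],[0,0,0]],
  [[0,0,0],[0,0,0]],
  [[0,0,0],[0,0,0]],
  [[0,0,0],[0,0,0]],
  [[0,0,0],[0,0,0]],
  [[0,0,0],[0,0,0]],
  [[0,0,0],[0,0,0]],
  [[0,0,0],[0,0,0]],
], gripper=0.0)

```text
time_s: 3.02
position: [0.4425, -0.312, 0.0515]
tcp_rot: [[0.342, -0.0, 0.94], [-0.94, -0.0, 0.342], [0.0, -1.0, -0.0]]
force: [-0.7, -2.0, 0.2]
opening: 0.171
```

Emit:
play_rows([
  [[0,0,0.002],[0,0,0]],
  [[0,0,0.008],[0,0,0]],
  [[0,0,0.016],[0,0,0]],
  [[0,0,0.025],[0,0,0]],
  [[0,0,0.03],[0,0,0]],
  [[0,0,0.03],[0,0,0]],
])

```text
time_s: 3.78
position: [0.4427, -0.3122, 0.0822]
tcp_rot: [[0.342, 0.001, 0.94], [-0.94, -0.001, 0.342], [0.001, -1.0, 0.001]]
force: [-0.4, -0.1, -3.1]
opening: 0.157
```

```bash
python3 - <<'E'
from h import *
s=read_state(); print(s["position"],s["opening"]*87,s["force"])
c=cap("wrist"); w=c["frame"][:330,150:500,::-1]
d=cap("side"); W=pts(d)
k=(W[...,2]>.01)&(W[...,2]<.12)&(W[...,0]>.44)&(W[...,0]<.6)&(W[...,1]<-.2)&(W[...,1]>-.36)
q=W[k]; u=(q[:,:2]-s["position"][:2])@[.94,.342]
for a in np.arange(.02,.16,.02):
    m=(u>a)&(u<a+.02); print(a.round(2),m.sum(),np.round(np.percentile(q[m][:,2],[2,50,98]),3) if m.any() else 0)
sd=cv2.resize(d["frame"][330:460,230:420,::-1],None,fx=2.3,fy=2.3)
o=np.zeros((330,350+sd.shape[1],3),np.uint8); o[:,:350]=w; o[:sd.shape[0],350:]=sd; cv2.imwrite("pics/w2.png",o)
E
```

```text
[ 0.44272537 -0.31221567  0.08221583] 13.623569494779726 [-0.4489329  -0.05405893 -3.05864847]
0.02 24 [0.045 0.051 0.054]
0.04 61 [0.031 0.048 0.053]
0.06 22 [0.031 0.045 0.056]
0.08 192 [0.033 0.042 0.058]
0.1 258 [0.033 0.043 0.058]
0.12 0 0
0.14 0 0
0.16 0 0
```

View pics/w2.png

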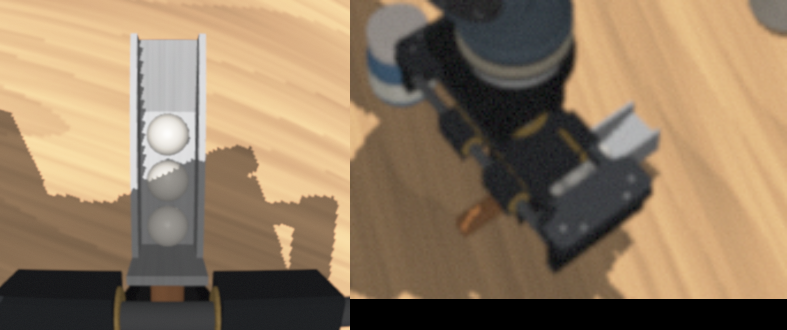

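Emit:
play_rows([
  [[0,0,0.01],[0,0,0]],
  [[0,0,0.03],[0,0,0]],
  [[0,0.005,0.055],[0,0,0]],
  [[0.002,0.015,0.08],[0,0,0]],
  [[0.005,0.03,0.105],[0,0,0]],
  [[0.01,0.05,0.13],[0,0,0]],
  [[0.015,0.075,0.15],[0,0,0]],
  [[0.02,0.1,0.168],[0,0,0]],
  [[0.025,0.125,0.178],[0,0,0]],
  [[0.03,0.15,0.178],[0,0,0]],
])

```text
time_s: 5.12
position: [0.4728, -0.1612, 0.2609]
tcp_rot: [[0.342, 0.002, 0.94], [-0.94, -0.001, 0.342], [0.002, -1.0, 0.001]]
force: [0.4, -0.2, -2.9]
opening: 0.157
```

Emit:
play_rows([
  [[0.004,0.022,0],[0,0,0]],
  [[0.008,0.044,0],[0,0,0]],
  [[0.012,0.064,0],[0,0,0]],
  [[0.015,0.082,0],[0,0,0]],
  [[0.018,0.096,0],[0,0,0]],
  [[0.0195,0.105,0],[0,0,0]],
  [[0.0195,0.1076,0],[0,0,0]],
  [[0.0195,0.1076,0],[0,0,0]],
  [[0.0195,0.1076,0],[0,0,0]],
])

```text
time_s: 6.25
position: [0.492, -0.0548, 0.2595]
tcp_rot: [[0.341, -0.0, 0.94], [-0.94, -0.0, 0.341], [0.0, -1.0, -0.0]]
force: [-0.8, -0.2, -2.8]
opening: 0.157
```

```bash
python3 - <<'E'
from h import *
s=read_state(); print(s["position"],s["opening"]*87,s["force"],s["joint_positions"].round(1))
d=cap("side"); W=pts(d); e=cap("scene"); V=pts(e)
for X in (W,V):
    k=(X[...,2]>.205)&(X[...,2]<.27)&(X[...,0]>.5)&(X[...,0]<.7)&(abs(X[...,1])<.12)
    q=X[k]; r=q[:,:2]-s["position"][:2]; u=r@[.94,.342]; v=r@[-.342,.94]
    for a in np.arange(.04,.14,.02):
        m=(u>a)&(u<a+.02)&(abs(v)<.03); print(a.round(2),m.sum(),np.round(np.percentile(q[m][:,2],[2,50,98]),3) if m.any() else 0, np.round(np.percentile(v[m],[1,99]),3) if m.any() else 0)
    print("max u",np.sort(u[abs(v)<.03])[-5:])
w=cap("wrist")["frame"][:300,200:450,::-1]
a=cv2.resize(e["frame"][170:340,230:430,::-1],None,fx=2,fy=2)
o=np.zeros((340,650,3),np.uint8); o[:,:400]=a; o[:300,400:]=w; cv2.imwrite("pics/w3.png",o)
E
```

```text
[ 0.49199425 -0.05480121  0.25952541] 13.694557856043192 [-0.81004197 -0.16653667 -2.81241987] [-19.3  19.3  99.6  -0.   61.1  50.7]
0.04 72 [0.209 0.219 0.23 ] [-0.017 -0.013]
0.06 76 [0.209 0.22  0.229] [-0.017 -0.012]
0.08 75 [0.207 0.22  0.232] [-0.017 -0.012]
0.1 107 [0.208 0.222 0.233] [-0.017  0.008]
0.12 0 0 0
max u [0.11749416 0.11775749 0.11782125 0.1181023  0.11973816]
0.04 211 [0.209 0.226 0.235] [-0.019  0.014]
0.06 212 [0.209 0.226 0.234] [-0.019  0.016]
0.08 217 [0.209 0.221 0.234] [-0.019  0.014]
0.1 227 [0.208 0.222 0.234] [-0.019  0.015]
0.12 0 0 0
max u [0.11796924 0.11814301 0.11831701 0.11837814 0.11861496]
```

View pics/w3.png

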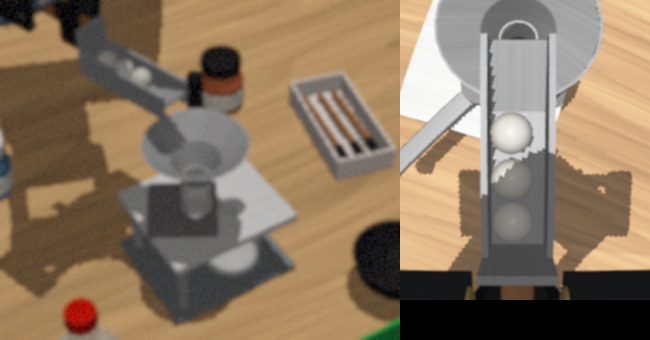

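Emit:
play_rows([
  [[0.0034,0.0012,-0.0214],[-0.03,0.082,0]],
  [[0.0076,0.0028,-0.0116],[-0.0597,0.164,0]],
  [[0.0127,0.0046,-0.002],[-0.0895,0.246,0]],
  [[0.0184,0.0067,0.0067],[-0.119,0.328,0]],
  [[0.021,0.0076,0.01],[-0.131,0.361,0]],
  [[0.0235,0.0086,0.0133],[-0.143,0.394,0]],
  [[0.0263,0.0096,0.0165],[-0.155,0.427,0]],
  [[0.029,0.0106,0.0196],[-0.167,0.459,0]],
  [[0.032,0.0116,0.0226],[-0.179,0.492,0]],
])

```text
time_s: 7.52
position: [0.5246, -0.0428, 0.282]
tcp_rot: [[0.341, -0.469, 0.814], [-0.94, -0.171, 0.296], [0.0, -0.866, -0.499]]
force: [-0.6, -0.7, -2.0]
opening: 0.158
```

```bash
cat > look.py <<'E'
from h import *
import sys
s=read_state(); print(s["time_s"],s["position"],s["opening"]*87,s["force"],s["joint_positions"].round(1))
w=cap("wrist")["frame"][:300,200:450,::-1]; e=cap("scene"); d=cap("side")
def cr(f,r,c): return cv2.resize(f["frame"][r:r+120,c:c+120,::-1],(300,300),interpolation=cv2.INTER_CUBIC)
cv2.imwrite(f"pics/{sys.argv[1]}.png",np.hstack([w,cr(e,210,270),cr(d,190,270)])[:, :800] if 0 else cv2.resize(np.hstack([w,cr(e,210,270),cr(d,190,270)]),(800,282)))
E
python3 look.py p1
```

```text
7.525 [ 0.52459716 -0.04284809  0.2820488 ] 13.746425194096886 [-0.638906   -0.71450668 -2.02737075] [ -9.3  32.9  77.5 -14.2  96.2  62.5]
```

View pics/p1.png

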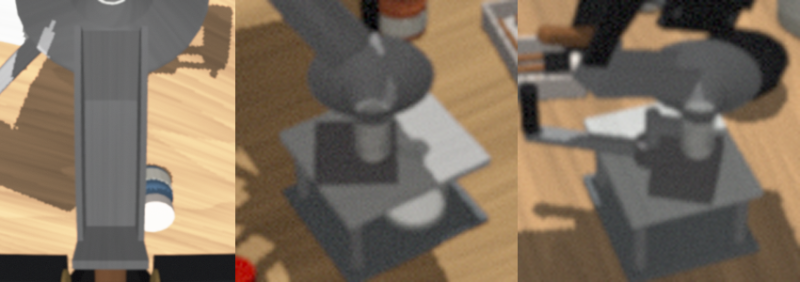

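Emit:
play_rows([
  [[0,0,0.015],[0,0,0]],
  [[0,0,0.035],[0,0,0]],
  [[-0.005,-0.002,0.045],[0.03,-0.082,0]],
  [[-0.012,-0.006,0.05],[0.0684,-0.188,0]],
  [[-0.022,-0.015,0.05],[0.107,-0.29,0]],
  [[-0.032,-0.03,0.05],[0.143,-0.394,0]],
  [[-0.037,-0.055,0.045],[0.179,-0.492,0]],
  [[-0.042,-0.08,0.04],[0.179,-0.492,0]],
  [[-0.047,-0.1,0.035],[0.179,-0.492,0]],
  [[-0.05,-0.11,0.03],[0.179,-0.492,0]],
])

```text
time_s: 8.93
position: [0.4734, -0.1538, 0.3131]
tcp_rot: [[0.341, 0.001, 0.94], [-0.94, -0.001, 0.341], [0.001, -1.0, 0.0]]
force: [-0.3, 0.2, -2.4]
opening: 0.157
```

```bash
python3 look.py p2; python3 - <<'E'
from h import *
w=cap("wrist")["frame"][:,:,::-1]; e=cap("scene"); d=cap("side")
def cr(f,r,c): return cv2.resize(f["frame"][r:r+120,c:c+120,::-1],(400,400),interpolation=cv2.INTER_CUBIC)
o=np.zeros((600,800,3),np.uint8); o[:400,:400]=cr(e,210,270); o[:400,400:]=cr(d,190,270); o[400:,:]=cv2.resize(w[:160],(800,200)); cv2.imwrite("pics/p3.png",o)
E
```

```text
8.925 [ 0.47336105 -0.15380815  0.3130736 ] 13.660382685817162 [-0.349062    0.1926248  -2.35916929] [-30.9  15.8  95.2  -0.   69.   39.2]
```

View pics/p3.png

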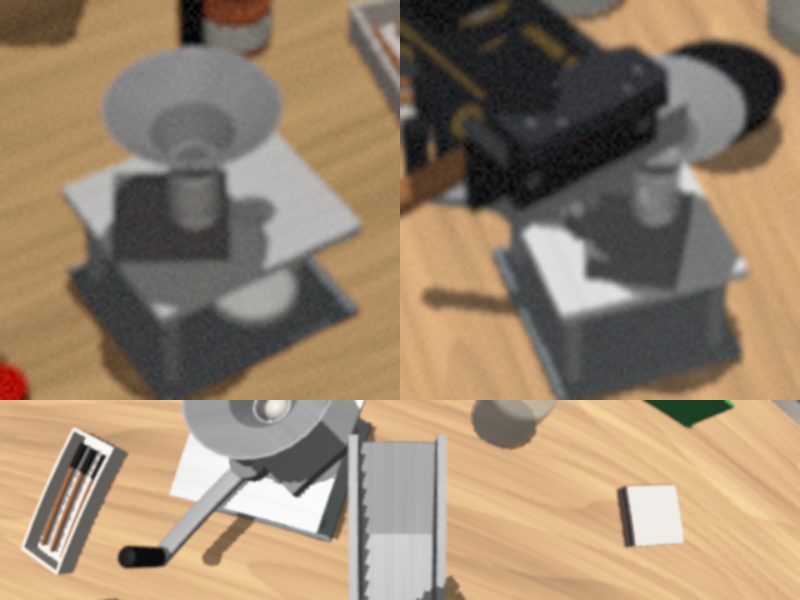

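Emit:
play_rows([
  [[-0.006,-0.03,-0.01],[0,0,0]],
  [[-0.013,-0.065,-0.03],[0,0,0]],
  [[-0.02,-0.1,-0.06],[0,0,0]],
  [[-0.026,-0.13,-0.1],[0,0,0]],
  [[-0.03,-0.15,-0.145],[0,0,0]],
  [[-0.0315,-0.1592,-0.185],[0,0,0]],
  [[-0.0315,-0.1592,-0.22],[0,0,0]],
  [[-0.0315,-0.1592,-0.245],[0,0,0]],
  [[-0.0315,-0.1592,-0.254],[0,0,0]],
  [[-0.0315,-0.1592,-0.258],[0,0,0]],
])

```text
time_s: 10.48
position: [0.4432, -0.3119, 0.0542]
tcp_rot: [[0.343, 0.0, 0.94], [-0.94, -0.0, 0.343], [0.001, -1.0, 0.0]]
force: [0.2, -1.4, -1.0]
opening: 0.155
```

Emit:
play_rows([
  [[0,0,-0.001],[0,0,0]],
  [[0,0,-0.002],[0,0,0]],
  [[0,0,-0.0025],[0,0,0]],
  [[0,0,-0.0025],[0,0,0]],
])

```text
time_s: 10.98
position: [0.4426, -0.3121, 0.052]
tcp_rot: [[0.342, 0.0, 0.94], [-0.94, -0.0, 0.342], [0.001, -1.0, 0.0]]
force: [0.2, -0.6, -2.6]
opening: 0.155
```

Emit:
play_rows([
  [[0,0,-0.0005],[0,0,0]],
  [[0,0,-0.001],[0,0,0]],
  [[0,0,-0.001],[0,0,0]],
  [[0,0,-0.001],[0,0,0]],
])

```text
time_s: 11.48
position: [0.4425, -0.3121, 0.0509]
tcp_rot: [[0.342, 0.0, 0.94], [-0.94, -0.0, 0.342], [0.0, -1.0, 0.0]]
force: [-1.6, -0.4, 2.2]
opening: 0.16
```

Touching down. Release and rise.

Emit:
play_rows([
  [[0,0,0],[0,0,0]],
  [[0,0,0],[0,0,0]],
  [[0,0,0],[0,0,0]],
  [[0,0,0],[0,0,0]],
  [[0,0,0],[0,0,0]],
  [[0,0,0],[0,0,0]],
], gripper=0.06)

```text
time_s: 12.22
position: [0.4425, -0.312, 0.0506]
tcp_rot: [[0.342, 0.0, 0.94], [-0.94, -0.0, 0.342], [0.0, -1.0, 0.0]]
force: [0.6, 0.1, 0.3]
opening: 0.67
```

Emit:
play_rows([
  [[0,0,0.01],[0,0,0]],
  [[0,0,0.035],[0,0,0]],
  [[0,0,0.07],[0,0,0]],
  [[0,0,0.11],[0,0,0]],
  [[0,0.01,0.15],[0,0,-0.05]],
  [[0.0,0.03,0.18],[0,0,-0.12]],
  [[0.0,0.06,0.2],[0,0,-0.2]],
  [[0,0.1,0.21],[0,0,-0.27]],
  [[0,0.14,0.21],[0,0,-0.32]],
  [[0,0.18,0.21],[0,0,-0.349]],
])

```text
time_s: 13.48
position: [0.4422, -0.1307, 0.2616]
tcp_rot: [[-0.002, 0.001, 1.0], [-1.0, -0.001, -0.002], [0.001, -1.0, 0.001]]
force: [-0.5, 0.6, 0.1]
opening: 0.689
```

Emit:
play_rows([
  [[0.005,0.03,0],[0,0,0]],
  [[0.015,0.075,0],[0,0,0]],
  [[0.025,0.125,0],[0,0,0]],
  [[0.035,0.175,0],[0,0,0]],
  [[0.045,0.22,0],[0,0,0]],
  [[0.0505,0.247,-0.01],[0,0,0]],
  [[0.0505,0.247,-0.04],[0,0,0]],
  [[0.0505,0.247,-0.08],[0,0,0]],
  [[0.0505,0.247,-0.115],[0,0,0]],
  [[0.0505,0.247,-0.1235],[0,0,0]],
], gripper=0.0)

```text
time_s: 14.72
position: [0.4915, 0.115, 0.1359]
tcp_rot: [[-0.0, -0.004, 1.0], [-1.0, -0.0, -0.0], [0.0, -1.0, -0.004]]
force: [-1.0, 1.2, 0.5]
opening: 0.008
```

```bash
python3 - <<'E'
from h import *
s=read_state(); print(s["time_s"],s["position"],s["opening"]*87,s["force"])
e=cap("scene"); d=cap("side"); 
def cr(f,r,c,k,n): return cv2.resize(f["frame"][r:r+k,c:c+k,::-1],(n,n),interpolation=cv2.INTER_CUBIC)
cv2.imwrite("pics/p4.png",np.hstack([cr(e,170,250,160,400),cr(d,170,230,160,400)]))
for c in (d,e):
    W=pts(c); z=W[...,2];x,y=W[...,0],W[...,1]
    k=(z>.012)&(z<.08)&(x>.38)&(x<.58)&(y<-.22)&(y>-.36); q=W[k]
    print(cv2.minAreaRect(q[:,:2].astype(np.float32)*1000),q[:,2].max())
    for lo,hi in ((.38,.44),(.46,.52),(.52,.57)):
        print(np.percentile(q[(q[:,0]>lo)&(q[:,0]<hi)][:,2],98).round(4))
E
```

```text
14.725 [0.49149174 0.11504491 0.13586134] 0.6845631645636187 [-1.04209252  1.15284319  0.52731709]
((475.9071350097656, -298.85797119140625), (170.35940551757812, 36.88188171386719), 20.445276260375977) 0.05470108439937671
0.0528
0.0495
0.0283
((476.56500244140625, -300.7606201171875), (170.82080078125, 34.3383903503418), 19.99648666381836) 0.0531603449228053
0.0518
0.0497
0.0282
```

View pics/p4.png

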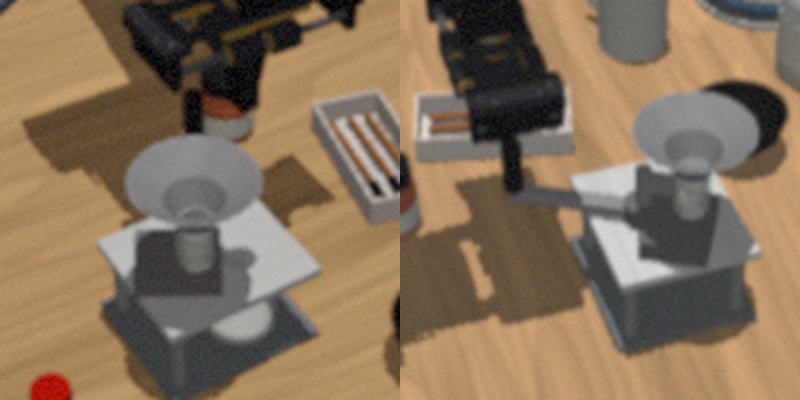

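Emit:
play_rows([
  [[0,-0.015,0],[0,0,0]],
  [[0,-0.025,0],[0,0,0]],
  [[-0.003,-0.037,0],[0,0,0]],
  [[-0.009,-0.052,0],[0,0,0]],
  [[-0.011,-0.068,0],[0,0,0]],
  [[-0.0125,-0.085,0],[0,0,0]],
  [[-0.0115,-0.099,0],[0,0,0]],
  [[-0.008,-0.113,0],[0,0,0]],
  [[-0.004,-0.123,0],[0,0,0]],
  [[-0.002,-0.127,0],[0,0,0]],
])

```text
time_s: 16.08
position: [0.4915, -0.0127, 0.1371]
tcp_rot: [[-0.001, 0.0, 1.0], [-1.0, 0.0, -0.001], [-0.0, -1.0, 0.0]]
force: [-0.9, 3.9, 2.3]
opening: 0.003
```

Emit:
play_rows([
  [[0.003,-0.006,0],[0,0,0]],
  [[0.006,-0.012,0],[0,0,0]],
  [[0.006,-0.012,0],[0,0,0]],
  [[0.006,-0.012,0],[0,0,0]],
])

```text
time_s: 16.58
position: [0.4973, -0.0238, 0.1372]
tcp_rot: [[-0.0, 0.001, 1.0], [-1.0, 0.0, -0.0], [-0.0, -1.0, 0.001]]
force: [-0.7, 4.4, 0.0]
opening: 0.005
```

Emit:
play_rows([
  [[0.0005,-0.0015,0],[0,0,0]],
  [[0.0005,-0.0015,0],[0,0,0]],
  [[0.0005,-0.0015,0],[0,0,0]],
])

```text
time_s: 16.95
position: [0.4979, -0.0253, 0.1372]
tcp_rot: [[-0.0, 0.001, 1.0], [-1.0, 0.0, -0.0], [-0.0, -1.0, 0.001]]
force: [1.0, 5.8, 0.0]
opening: 0.005
```

Emit:
play_rows([
  [[0.0005,-0.0015,0],[0,0,0]],
  [[0.0005,-0.0015,0],[0,0,0]],
  [[0.0005,-0.0015,0],[0,0,0]],
])

```text
time_s: 17.32
position: [0.4981, -0.026, 0.1372]
tcp_rot: [[-0.001, 0.0, 1.0], [-1.0, 0.001, -0.001], [-0.001, -1.0, 0.0]]
force: [1.0, 7.9, 0.2]
opening: 0.002
```

Emit:
play_rows([
  [[-0.006,0.013,0],[0,0,0]],
  [[-0.014,0.033,0],[0,0,0]],
  [[-0.0175,0.057,0],[0,0,0]],
  [[-0.014,0.09,0],[0,0,0]],
  [[-0.007,0.115,0],[0,0,0]],
  [[-0.005,0.13,0],[0,0,0]],
  [[-0.005,0.142,0],[0,0,0]],
  [[-0.005,0.142,0],[0,0,0]],
  [[-0.005,0.142,0],[0,0,0]],
])

```text
time_s: 18.45
position: [0.4928, 0.1145, 0.1371]
tcp_rot: [[-0.0, -0.0, 1.0], [-1.0, -0.0, -0.0], [0.0, -1.0, -0.0]]
force: [-0.2, -0.7, -0.5]
opening: 0.003
```

```bash
cat > j.py <<'E'
from h import *
import sys
s=read_state(); print(s["time_s"],s["position"],s["force"])
e=cap("scene"); d=cap("side")
W=pts(d); z=W[...,2];x,y=W[...,0],W[...,1]; g=d["frame"].max(-1)
k=(g<60)&(z>.1)&(z<.146)&(x>.42)&(x<.53)&(y>-.1)&(y<.08); print("knob",k.sum(),W[k].mean(0) if k.any() else 0)
def cr(f,r,c,k,n): return cv2.resize(f["frame"][r:r+k,c:c+k,::-1],(n,n),interpolation=cv2.INTER_CUBIC)
cv2.imwrite(f"pics/{sys.argv[1]}.png",np.hstack([cr(e,220,290,90,400),cr(d,190,270,120,400)]))
E
python3 j.py j1
```

```text
18.45 [0.49277721 0.11450604 0.13709183] [-0.23410134 -0.67337011 -0.46650565]
knob 125 [0.49070538 0.0597154  0.12592054]
```

View pics/j1.png

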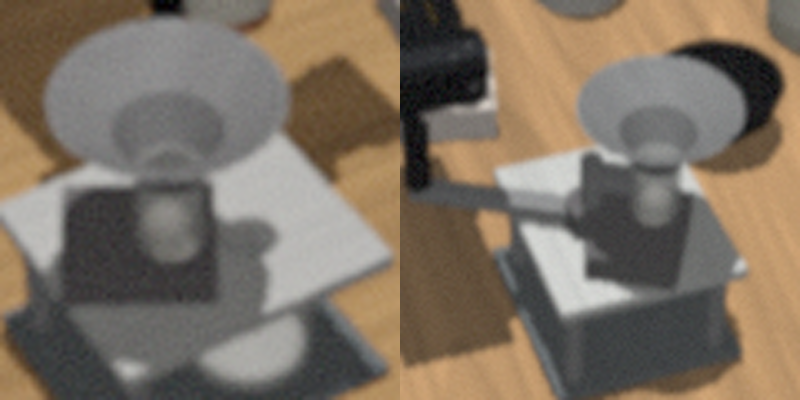

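Emit:
play_rows([
  [[0,-0.02,0],[0,0,0]],
  [[-0.003,-0.037,0],[0,0,0]],
  [[-0.009,-0.052,0],[0,0,0]],
  [[-0.011,-0.068,0],[0,0,0]],
  [[-0.0125,-0.085,0],[0,0,0]],
  [[-0.0115,-0.099,0],[0,0,0]],
  [[-0.008,-0.113,0],[0,0,0]],
  [[-0.004,-0.123,0],[0,0,0]],
  [[0.001,-0.133,0],[0,0,0]],
  [[0.005,-0.14,0],[0,0,0]],
])

```text
time_s: 19.8
position: [0.4983, -0.0254, 0.1371]
tcp_rot: [[-0.0, -0.0, 1.0], [-1.0, 0.0, -0.0], [-0.0, -1.0, -0.0]]
force: [-0.1, 3.9, 1.2]
opening: 0.005
```

Emit:
play_rows([
  [[0,-0.002,0],[0,0,0]],
  [[0,-0.002,0],[0,0,0]],
  [[0,-0.002,0],[0,0,0]],
  [[0,-0.002,0],[0,0,0]],
  [[0,-0.002,0],[0,0,0]],
])

```text
time_s: 20.42
position: [0.4987, -0.026, 0.1372]
tcp_rot: [[-0.001, 0.001, 1.0], [-1.0, 0.002, -0.001], [-0.002, -1.0, 0.001]]
force: [-0.2, 8.4, 0.1]
opening: 0.007
```

Emit:
play_rows([
  [[-0.006,0.013,0],[0,0,0]],
  [[-0.014,0.033,0],[0,0,0]],
  [[-0.0175,0.057,0],[0,0,0]],
  [[-0.014,0.09,0],[0,0,0]],
  [[-0.007,0.115,0],[0,0,0]],
  [[-0.005,0.13,0],[0,0,0]],
  [[-0.005,0.142,0],[0,0,0]],
  [[-0.005,0.142,0],[0,0,0]],
  [[-0.005,0.142,0],[0,0,0]],
  [[-0.005,0.142,0],[0,0,0]],
])

```text
time_s: 21.68
position: [0.493, 0.1143, 0.1371]
tcp_rot: [[-0.001, -0.0, 1.0], [-1.0, -0.0, -0.001], [0.0, -1.0, -0.0]]
force: [1.4, 0.1, 0.2]
opening: 0.007
```

```bash
python3 j.py j2
```

```text
21.675 [0.49297644 0.11433141 0.13713514] [1.4438223  0.07770917 0.15455537]
knob 129 [0.49075932 0.05978098 0.12469424]
```

View pics/j2.png

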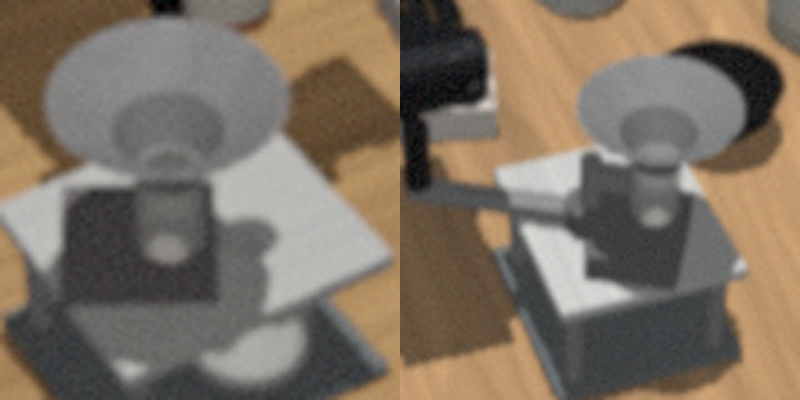

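The top ball dropped one level again: only its cap shows in the tube at (165,248). One ball is left, so third swing, then back off.

Emit:
play_rows([
  [[0,-0.02,0],[0,0,0]],
  [[-0.003,-0.037,0],[0,0,0]],
  [[-0.009,-0.052,0],[0,0,0]],
  [[-0.011,-0.068,0],[0,0,0]],
  [[-0.0125,-0.085,0],[0,0,0]],
  [[-0.0115,-0.099,0],[0,0,0]],
  [[-0.008,-0.113,0],[0,0,0]],
  [[-0.004,-0.123,0],[0,0,0]],
  [[0.001,-0.133,0],[0,0,0]],
  [[0.005,-0.14,0],[0,0,0]],
])

```text
time_s: 23.02
position: [0.4983, -0.0254, 0.1371]
tcp_rot: [[-0.0, -0.0, 1.0], [-1.0, 0.0, -0.0], [-0.0, -1.0, -0.0]]
force: [-1.3, 5.0, 1.1]
opening: 0.002
```

Emit:
play_rows([
  [[0,-0.002,0],[0,0,0]],
  [[0,-0.002,0],[0,0,0]],
  [[0,-0.002,0],[0,0,0]],
  [[0,-0.002,0],[0,0,0]],
  [[0,-0.002,0],[0,0,0]],
])

```text
time_s: 23.65
position: [0.4986, -0.026, 0.1372]
tcp_rot: [[-0.0, 0.001, 1.0], [-1.0, 0.002, -0.001], [-0.002, -1.0, 0.001]]
force: [1.2, 8.3, 1.1]
opening: 0.004
```

Emit:
play_rows([
  [[-0.006,0.013,0],[0,0,0]],
  [[-0.014,0.033,0],[0,0,0]],
  [[-0.0175,0.057,0],[0,0,0]],
  [[-0.014,0.09,0],[0,0,0]],
  [[-0.007,0.115,0],[0,0,0]],
  [[-0.005,0.13,0],[0,0,0]],
  [[-0.005,0.142,0],[0,0,0]],
  [[-0.005,0.142,0.03],[0,0,0]],
  [[-0.005,0.142,0.08],[0,0,0]],
  [[-0.005,0.142,0.1],[0,0,0]],
])

```text
time_s: 24.9
position: [0.4939, 0.1148, 0.2396]
tcp_rot: [[-0.001, 0.004, 1.0], [-1.0, -0.001, -0.001], [0.001, -1.0, 0.004]]
force: [0.5, 1.0, -1.1]
opening: 0.003
```

Emit:
play_rows([
  [[0,0,0],[0,0,0]],
  [[0,0,0],[0,0,0]],
  [[0,0,0],[0,0,0]],
  [[0,0,0],[0,0,0]],
])

```text
time_s: 25.4
position: [0.4925, 0.1149, 0.2361]
tcp_rot: [[-0.0, -0.002, 1.0], [-1.0, -0.0, -0.0], [0.0, -1.0, -0.002]]
force: [0.6, -0.4, 0.2]
opening: 0.007
```

```bash
python3 j.py j3; python3 - <<'E'
from h import *
# bystander/scoop drift: compare final with initial per-object height clusters
for n in ("side","scene"):
    A=pts(dict(np.load(f"{n}0.npz"))); c=cap(n); B=pts(c)
    for nm,(x0,x1,y0,y1) in dict(scoop=(.38,.57,-.35,-.25),pot_b=(.35,.44,-.19,-.1),bottle=(.68,.77,-.22,-.13),tiles=(.64,.75,-.4,-.29),bowl=(.68,.79,.1,.215),pot_a=(.355,.43,.115,.19),mug=(.64,.74,.3,.41),base_jar=(.55,.7,-.08,.1)).items():
        r=[]
        for X in (A,B):
            z=X[...,2]; k=(z>.012)&(z<(.07 if nm=="base_jar" else .16))&(X[...,0]>x0)&(X[...,0]<x1)&(X[...,1]>y0)&(X[...,1]<y1)
            r.append((k.sum(),X[k].mean(0)))
        print(n,nm,r[0][0],r[1][0],((r[1][1]-r[0][1])*1000).round(1))
E
```

```text
25.4 [0.49245942 0.11494406 0.23610613] [ 0.60616408 -0.35368702  0.16727507]
knob 127 [0.49060885 0.05947949 0.12521907]
side scoop 1391 1135 [-1.2 -0.1  2.2]
side pot_b 1086 1093 [ 0.  -0.1 -0.2]
side bottle 1651 1644 [0.  0.  0.2]
side tiles 1349 1349 [ 0.1 -0.   0.1]
side bowl 431 437 [-0.  -0.2 -0.2]
side pot_a 763 762 [-0.   0.1  0.1]
side mug 76 1077 [-22.   24.8  18.7]
side base_jar 261 269 [-0.4  0.9 -0.7]
scene scoop 997 788 [-2.2 -0.1  2.5]
scene pot_b 792 791 [ 0.  -0.1 -0. ]
scene bottle 1939 1937 [-0.1  0.  -0. ]
scene tiles 1493 1495 [-0.   0.1 -0. ]
scene bowl 1206 1201 [ 0.1  0.2 -0. ]
scene pot_a 24 606 [18.4  9.2  0.7]
scene mug 1547 1535 [-0.1  0.1  0.4]
scene base_jar 494 502 [ 0.1  0.  -0.8]
```

View pics/j3.png

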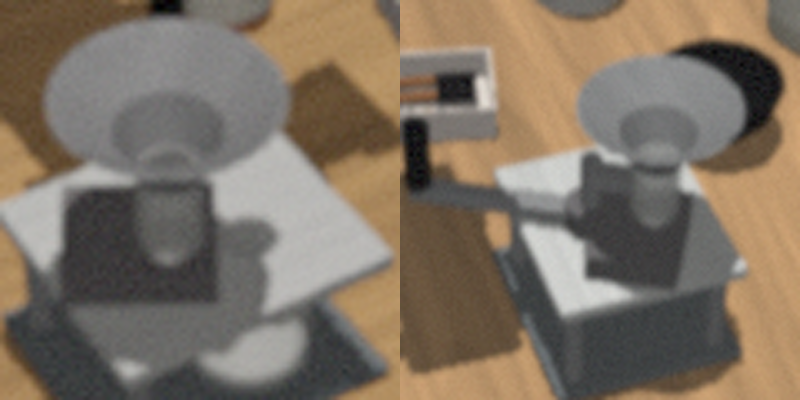

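```bash
python3 -c "
from rig import *
print(hand_in())"
```

```text
the job is handed in; nothing more can be done
None
```

I tipped the three balls from the scoop into the funnel, set the scoop back on its spot, and swung the lever to its stop three times, letting it spring home each time. The job was handed in at about 25.5 s, with the gripper raised clear of everything.

**What the last checks showed:**
- **Lever:** each swing ended against the stop, with the push force rising to about 8 N. The knob was back at its starting position within about 1 mm each time.
- **Magazine:** the pictures show the stack one ball lower after the first and second swings, and the tube and funnel empty after the third.
- **Scoop:** it stands upright within about 2 mm of where it started.
- **Bystanders:** the pots, bottle, tiles, bowl and mug moved less than about 0.3 mm in the views where they were unblocked. The tray was not measured; I only saw it in pictures.

**Limits and disagreements:**
- The balls inside the jar could not be seen, because the deck hides it. That they are there is inferred from the magazine emptying one ball at a time and no stray ball showing in the views I looked at.
- The jar itself was only measured together with the dispenser's base, and that combined region shifted less than 1 mm.
- The large shifts printed for the mug in the side view and pot A in the scene view come from the arm blocking them in the first pictures. The other camera shows both unmoved.

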